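# Reset the grinder's stop, fit its bayonet lid and hold it at pulse

### The job

Press the grinder's mushroom stop fully down so that it latches, then turn it clockwise to reset it and let it pop back up. Set the loose bayonet lid squarely into the grinder's cup, lugs down through the entry slots, then twist it clockwise to the tall pulse mark, halfway to the lock and never on towards the double lock mark, and finish while still gripping the lid and holding it there against its spring. Leave the jars, the mug and the jar ring where they are.

Things in the scene. Friction and masses are not known exactly. Their poses are not given: they have to be found in the camera images.
- grinder: Fixed grey appliance; origin under its centre, z up. Housing 125 (x) x 275 (y) x 55 mm high. A steel cup tower, 100 mm across, rim 120 mm above the table, stands on it with its axis at y = -65 mm; the mushroom stop's axis is at y = +85 mm.
- cup_mouth (a point): Centre of the cup's mouth, level with the rim; axes as the grinder's. A lip, 7 mm thick, narrows the mouth to 62 mm across; entry slots 17 mm wide, out to 73 mm across, cut it along +x and -x for the lid's lugs. Seated, the lid's flange lies on the rim, its origin 16 mm below this point, lugs under the lip; it then turns clockwise only.
- pulse_mark (a point): Tall dark raised mark (30 mm) on the tower's side, the pulse position, 0.68 rad clockwise from the +x slot; another lies opposite. Short marks stand at the slots (entry) and pairs of short ones 1.28 rad clockwise of the slots (lock). The lid's bar points at the mark it stands at.
- lid: Loose grey lid, 80 to 170 g, standing on its plug; origin: centre of the plug's underside, z up. Plug 58 mm across, 16 high; lugs 12 mm wide along +x and -x, to 68 mm across, 1 to 7 mm up; flange 86 mm across, 16 to 21 mm up; grip bar 56 mm long (x), 18 wide (y), 21 to 50 mm up, a small black rib at each end. Same after a half turn. 2 mm play in the cup.
- interlock (a joint): Sprung ring under the lip, pushed clockwise by the lid's lugs; rad, 0 at rest, 1.2 at the lock. It starts to move when the lid has turned about 0.08 rad from straight entry, then follows one to one. The spring pushes back with 0.05 Nm at 0, 0.1 Nm halfway, and turns the lid back if let go. Pulse is 0.6; above 0.95 counts as locked.
- stop_top (a point): Centre of the top of the mushroom stop, a round ribbed grey cap 42 mm across, 24 mm high, black bar on its face; it moves with the cap. Up, it is 94 mm above the table and the cap's underside 15 mm above the housing, over a collar 3 mm high, 36 mm across.
- stop_press (a joint): How far the mushroom stop is pressed down, m: 0 up, 0.0105 fully down. It latches at about 0.009 and stays there when let go; pressing takes up to about 4 N, then it meets its end stop. It pops up by its spring once turned to reset and let go.
- stop_turn (a joint): Turn of the mushroom cap, clockwise from above, rad: 0 at the start, end stop at 0.8, stays where it is left. The latch lets go at about 0.35; turn to at least 0.5.
- mustard: Bystander: round jar with green lid, 68 mm across, 84 mm high; origin centre of underside.
- jar_ring: Bystander: flat steel jar ring, 86 mm across, 14 mm high, open in the middle; origin centre of underside. Not the lid.
- mug: Bystander: cream mug with a handle, 83 x 117 x 94 mm; origin centre of underside.
- honey: Bystander: round jar with grey lid, 71 mm across, 110 mm high; origin centre of underside.
- spice_a: Bystander: spice jar with a green cap, 46 mm across, 106 mm high; origin centre of underside.
- spice_b: Bystander: another spice jar with a green cap, 46 mm across, 106 mm high; origin centre of underside.
- picks: Bystander: small clear jar with black cap lying on its side, 38 x 90 x 38 mm; origin centre of underside.
Mind the look-alikes: they are no part of the job. What is shaped like the lid but yellow is not meant.

How it is judged:
By the outcome, as a careful person would: the job done as asked, in the order asked, and still so for the second after the job is handed in, while the arm keeps its last pose, push and grip.
It also fails if it takes over 61 s, if anything falls off the work surface, if the arm or the gripper's body presses on something with over 40 N, if the wrist force passes 120 N, or if a joint passes its speed limit or range.

### The arm

A 6-joint arm with a two-finger parallel gripper is mounted at the origin on a cart in front of the work surface, level with it; the furniture and walls round the work are solid. World frame = base frame: x ahead of the robot, y to its left, z up, the work surface at z = 0. Lengths are in m, angles in rad, forces in N, time in s.
With the tool pointing down it reaches from about 0.35 to 0.85 m from the base axis. Payload 8.1 kg.
Tool frame: the origin (TCP) lies between the finger pads; the fingertips stand 19 mm ahead of it and the grasp point (between the pads) is the TCP (manip.finger_overhang is the distance from the TCP to the fingertips, in m); z points along the fingers, x is the direction in which the jaws open and shut, and the axes are right-handed (so a half turn about z gives the same grasp; the last joint's range is limited). The gripper opens to 85 mm and grips with 20 to 120 N. Pads are 22 mm wide; open, the fingers measure 114 mm over their backs; the gripper's body (76 mm by 85 mm) begins 54 mm behind the grasp point. The pads swing forward as they close: fully open they stand 13 mm farther back than shut.
Start: joints at [1.206, 0.13, 1.488, -0, 1.523, -0.085], TCP at [0.166, 0.577, 0.25] pointing down, gripper open.
Joint ranges: [-2.96, 2.96], [-0.89, 2.26], [0.02, 2.5], [-1.34, 4.48], [0, 2.73], [-2.66, 2.66]. Speed limits (rad/s): [2.39, 2.39, 2.79, 3.14, 3.14, 3.14].

### API

Orientations are given as a 3x3 rotation matrix whose columns are the frame's x, y, z axes.
In Python, from workcell import manip gives the robot as it stands. The module is installed in compiled form; this text tells all that it offers.
- The arm moves only by the tool servo_tool, never from a script. Its argument "rows" is a list that holds one entry, the list of rows, each a list of 5 numbers: the shift along the tool's x, y, z in cm, then the turn about the tool's z in degrees, then the opening, from 0 (shut) to 1 (fully open). A call has 1 to 5 rows; each row is the pose to reach, as a shift and turn from the pose commanded when the call began, along the tool's axes at that moment; what a row does not reach only later rows make up. A row lasts 1/12 s, in which the tool goes at most 41.7 mm and 7.16 degrees, less where a joint would pass 70% of its speed; a pose out of reach is approached as far as the arm can. A call with a gripper value outside its range is refused whole. The fingers move at their own pace and stop on an object; "grip_force" is the grip in N (left out, the last holds). Time passes only in rows, so rows that repeat a pose let the fingers close. It gives the time, the measured TCP pose, the force and the opening at its end, in the units of the state.
- manip.get_obs(): the state, without advancing time (a new reading comes with each control period).
- manip.read_camera(name): name is "scene" or "top"; returns the picture (420x560x3 uint8, blue, green, red); there is no depth.
- manip.camera_model(name): a dict with "intrinsics" (3x3 intrinsics, pixels), "cam_to_world" (4x4, takes a point from camera to world coordinates). Camera axes: x right, y down, z forward; pixel columns grow to the right and rows downward; lengths in m; the calibration is good to about 2 mm. A picture is of the moment at which its call begins. camera_model takes no time and is no camera call.
- manip.close_job(): hands the job in, once; it reports no verdict.
Trained networks look in the newest picture that a camera, given by its name, has taken for a name from the list of things; names that differ only in an ending like _2 or _b are one class to them, and where a whole thing is asked for, a point or a joint stands for the part that bears it (a point fixed in the world has none). Each returns a list of dicts, best first, with "p" (0 to 1); they miss things now and then, are a little off and sometimes report something else, mostly with a low value. They report only what shows in the picture. A call takes as long as a camera call. They do not tell look-alikes from the thing itself.
- manip.outline_of(camera, name): "pixels" (420x560 bool, what is visible of it) and "extent" ([left, top, right, bottom] in pixels, round what is visible of it).
- manip.tip_of(camera, name): "uv" ([column, row] in pixels: a listed point, or the origin of a listed thing).
The state is a dict: "clock": time; "joints": joint angles; "dq": joint speeds; "joint_torque": joint torques, N m; "ee_pos": TCP position; "tool_rot": TCP orientation; "contact_force": force on the tool from outside, world axes, zero at the start; "moment": the same for the moment, N m; "width": opening from 0.0 (shut) to 1.0 (fully open).
Only numpy, scipy, OpenCV 4.12 (cv2) and the standard library are available. Lean on these libraries where they do the work, as an engineer would, in place of code of your own. Each camera call takes 0.05 s, during which the arm holds its last target. There are 200 camera calls.

## Working session

There is one attempt and no reset: what is moved stays moved. The work goes in short steps, Python scripts to look and compute and a tool call to move; the robot and the scene stay as the last step left them, time stands still between calls to the robot, and variables do not carry over. Pictures are saved under pics/ and viewed, about 8 in all and at most 12, crops included, and the job is handed in when it is done.

Besides the shell and the picture viewer there is one more tool, called in YAML: its name, and indented under it one key for each argument. servo_tool: Moves the arm, as the interface text tells. Its arguments: {"type":"object","properties":{"rows":{"type":"array"},"grip_force":{"type":"number"}},"required":["rows"]}

```bash
mkdir -p pics
cat > h.py <<'E'
import numpy as np, cv2
from workcell import manip
def ray(cam,uv):
    m=manip.camera_model(cam);K=np.array(m["intrinsics"]);T=np.array(m["cam_to_world"])
    d=T[:3,:3]@np.linalg.solve(K,[uv[0],uv[1],1.]);return T[:3,3],d
def at_z(cam,uv,z):
    o,d=ray(cam,uv);return o+d*(z-o[2])/d[2]
def proj(cam,P):
    m=manip.camera_model(cam);K=np.array(m["intrinsics"]);T=np.linalg.inv(np.array(m["cam_to_world"]))
    p=K@(T[:3,:3]@np.array(P)+T[:3,3]);return p[:2]/p[2]
def tri(uv1,uv2):
    A=[];b=[]
    for c,u in(("scene",uv1),("top",uv2)):
        o,d=ray(c,u);d=d/np.linalg.norm(d);M=np.eye(3)-np.outer(d,d);A.append(M);b.append(M@o)
    return np.linalg.lstsq(np.vstack(A),np.hstack(b),rcond=None)[0]
E
python3 - <<'E'
from h import *
np.set_printoptions(precision=4,suppress=True)
for c in("scene","top"):
    cv2.imwrite(f"pics/{c}0.png",manip.read_camera(c))
    print(c,np.array(manip.camera_model(c)["cam_to_world"]))
    for n in("cup_mouth","stop_top","lid","grinder","pulse_mark"):
        print(n,[(np.round(d["uv"],1),round(d["p"],2)) for d in manip.tip_of(c,n)][:4])
print(manip.get_obs())
E
```

```text
scene [[ 0.699  -0.5365  0.4729 -0.0756]
 [-0.7151 -0.5304  0.4554 -0.5585]
 [ 0.0065 -0.6564 -0.7543  1.1379]
 [ 0.      0.      0.      1.    ]]
cup_mouth [(array([330. , 275.7]), 0.6)]
stop_top [(array([295.3, 244.9]), 0.72), (array([328.6, 274.3]), 0.45)]
lid [(array([215. , 227.6]), 0.82), (array([189.3, 151.8]), 0.74), (array([161.5, 188.8]), 0.53)]
grinder [(array([311.5, 283.2]), 0.84)]
pulse_mark [(array([349.5, 280.1]), 0.87)]
top [[-0.4455 -0.7139  0.5403 -0.3223]
 [-0.8953  0.3524 -0.2725  0.5111]
 [ 0.0042 -0.6051 -0.7961  1.3496]
 [ 0.      0.      0.      1.    ]]
cup_mouth [(array([370.5, 175.6]), 0.72)]
stop_top [(array([322.3, 188.8]), 0.56)]
lid []
grinder [(array([347.8, 206.8]), 0.62)]
pulse_mark [(array([372.2, 166.3]), 0.62)]
{'clock': 0.6, 'joints': array([ 1.2056,  0.1304,  1.4882, -0.    ,  1.523 , -0.0854]), 'dq': array([-0.0003, -0.0014,  0.0002, -0.0007, -0.0028,  0.0011]), 'joint_torque': array([  0.0005, -56.8958, -50.0588,   0.0001,   0.0016,   0.    ]), 'ee_pos': array([0.1657, 0.5767, 0.2503]), 'tool_rot': array([[ 0.2761,  0.9611, -0.    ],
       [ 0.9611, -0.2761, -0.    ],
       [-0.    ,  0.    , -1.    ]]), 'contact_force': array([-0.0278,  0.1102, -0.4378]), 'moment': array([ 0.0189, -0.0586,  0.0533]), 'width': 1.002449988654881}
```

```bash
sleep 3; ls pics
```

```text
scene0.png
top0.png
```

View pics/scene0.png

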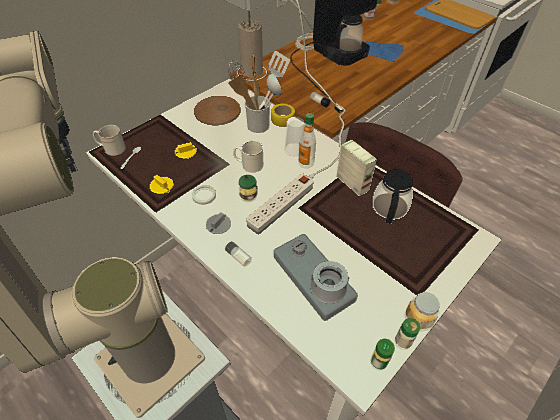

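View pics/top0.png

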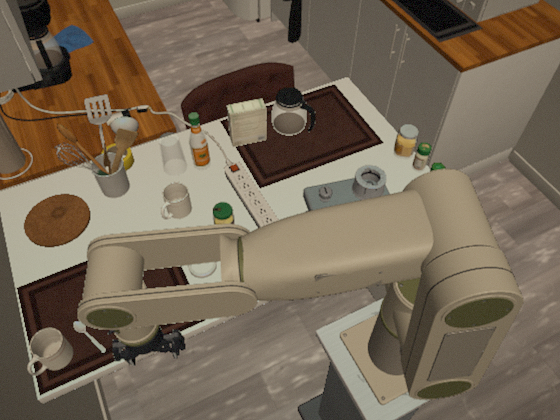

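Scene view: the grey lid is at about (218,222), with yellow decoys at (186,151) and (162,185) and the jar ring at (204,195). The stop is at (299,245) and the cup at (330,280). In the top view the arm hides the lid.

Run:
```python
from h import *
np.set_printoptions(precision=4,suppress=True)
print("lid",at_z("scene",(215,227.6),0))
print("cup s/t",at_z("scene",(330,275.7),.12),at_z("top",(370.5,175.6),.12),tri((330,275.7),(370.5,175.6)))
print("stop",at_z("scene",(295.3,244.9),.094),at_z("top",(322.3,188.8),.094),tri((295.3,244.9),(322.3,188.8)))
print("grinder",at_z("scene",(311.5,283.2),0),at_z("top",(347.8,206.8),0))
print("pm", tri((349.5,280.1),(372.2,166.3)))
im=cv2.imread("pics/scene0.png")
a=cv2.resize(im[190:260,170:260],None,fx=6,fy=6,interpolation=cv2.INTER_CUBIC)
b=cv2.resize(im[225:325,265:365],None,fx=5.5,fy=5.5,interpolation=cv2.INTER_CUBIC)
h=max(a.shape[0],b.shape[0]);a=a[:, :];c=np.zeros((h,a.shape[1]+b.shape[1],3),np.uint8);c[:a.shape[0],:a.shape[1]]=a;c[:b.shape[0],a.shape[1]:]=b
cv2.imwrite("pics/crop1.png",cv2.resize(c,None,fx=.73,fy=.73,interpolation=cv2.INTER_AREA));print(c.shape)
```

```text
lid [0.4193 0.225  0.    ]
cup s/t [ 0.4832 -0.2213  0.12  ] [ 0.4864 -0.2213  0.12  ] [ 0.4847 -0.221   0.1201]
stop [ 0.5074 -0.0665  0.094 ] [ 0.5249 -0.0676  0.094 ] [ 0.5141 -0.0653  0.097 ]
grinder [ 0.4877 -0.158   0.    ] [ 0.4825 -0.1496  0.    ]
pm [ 0.5289 -0.2616  0.0963]
(550, 1090, 3)
```

View pics/crop1.png

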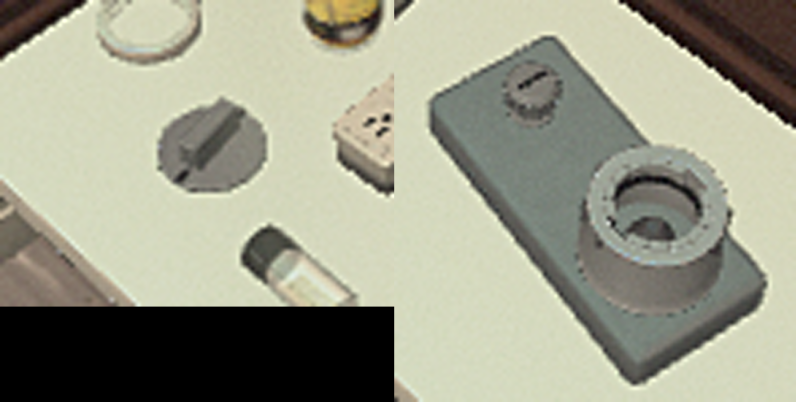

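```bash
cat >> h.py <<'E'
from scipy.optimize import minimize
S=8
def circ(r,z,c=(0,0),n=40):
    t=np.linspace(0,2*np.pi,n,endpoint=False);return np.c_[c[0]+r*np.cos(t),c[1]+r*np.sin(t),np.full(n,z)]
def box(x,y,z0,z1): return np.array([[a,b,c] for a in(-x,x) for b in(-y,y) for c in(z0,z1)])
GR=[box(.0625,.1375,0,.055),np.r_[circ(.05,.055,(0,-.065)),circ(.05,.12,(0,-.065))],np.r_[circ(.021,.07,(0,.085)),circ(.021,.094,(0,.085))]]
LID=[np.r_[circ(.043,.016),circ(.043,.021)],box(.028,.009,.021,.05),circ(.029,0)]
def tf(P,p,z=0):
    c,s=np.cos(p[2]),np.sin(p[2]);return np.c_[p[0]+c*P[:,0]-s*P[:,1],p[1]+s*P[:,0]+c*P[:,1],P[:,2]+z]
def sil(cam,parts,p,z=0):
    m=np.zeros((420,560),np.float32);M=np.zeros((420*2,560*2),np.uint8)
    for P in parts:
        q=np.array([proj(cam,a) for a in tf(P,p,z)])*2+.5
        cv2.fillConvexPoly(M,cv2.convexHull(np.round(q*16).astype(np.int32)),255,cv2.LINE_AA,4)
    return cv2.resize(M,(560,420),interpolation=cv2.INTER_AREA)/255.
def fit(obs,parts,p0,z=0,step=(.006,.006,.08)):
    def f(p): return sum(1-np.minimum(a,b).sum()/np.maximum(a,b).sum() for c,b in obs for a in[sil(c,parts,p,z)])
    sx=np.vstack([p0]+[np.array(p0)+np.eye(3)[i]*step[i] for i in range(3)])
    r=minimize(f,p0,method="Nelder-Mead",options=dict(initial_simplex=sx,xatol=1e-4,fatol=1e-5,maxfev=150));return r.x,r.fun
E
python3 - <<'E'
from h import *
np.set_printoptions(precision=4,suppress=True)
manip.read_camera("scene");manip.read_camera("top")
g={c:manip.outline_of(c,"grinder") for c in("scene","top")}
for c in g:print(c,[(d["p"],d["extent"],d["pixels"].sum()) for d in g[c]])
s=g["scene"][0]["pixels"].astype(float)
print("grinder",fit([("scene",s)],GR,[.487,-.155,-.15]))
for d in manip.outline_of("scene","lid"):
    print(d["p"],d["extent"])
    e=d["extent"]
    if e[0]<218<e[2] and e[1]<222<e[3]:
        np.save("lidm.npy",d["pixels"])
        for y in(.1,.8,-.6,1.5): print("lid",fit([("scene",d["pixels"].astype(float))],LID,[.419,.225,y]))
# bar direction from black ribs in the crop (z .05 top ends)
im=cv2.imread("pics/scene0.png")
for k in [(183,177),(226,101)]:
    print(at_z("scene",(170+k[0]/4.38,190+k[1]/4.38),.045))
E
```

```text
scene [(0.93, [272.1, 233.0, 356.2, 318.5], np.int64(3690))]
top [(0.56, [303.3, 167.4, 389.4, 211.4], np.int64(2119))]Traceback (most recent call last):
  File "<stdin>", line 7, in <module>
  File "h.py", line 34, in fit
    r=minimize(f,p0,method="Nelder-Mead",options=dict(initial_simplex=sx,xatol=1e-4,fatol=1e-5,maxfev=150));return r.x,r.fun
    res = _minimize_neldermead(fun, x0, args, callback, bounds=bounds,
                               **options)
    fxe = func(xe)
    fx = function(np.copy(x), *(wrapper_args + args))
  File "h.py", line 32, in f
    def f(p): return sum(1-np.minimum(a,b).sum()/np.maximum(a,b).sum() for c,b in obs for a in[sil(c,parts,p,z)])
                     ~~~^^^^^^^^^^^^^^^^^^^^^^^^^^^^^^^^^^^^^^^^^^^^^^^^^^^^^^^^^^^^^^^^^^^^^^^^^^^^^^^^^^^^^^^^^
  File "h.py", line 32, in <genexpr>
    def f(p): return sum(1-np.minimum(a,b).sum()/np.maximum(a,b).sum() for c,b in obs for a in[sil(c,parts,p,z)])
                                                                                               ~~~^^^^^^^^^^^^^
  File "h.py", line 28, in sil
    q=np.array([proj(cam,a) for a in tf(P,p,z)])*2+.5
                ~~~~^^^^^^^
  File "h.py", line 9, in proj
    m=manip.camera_model(cam);K=np.array(m["intrinsics"]);T=np.linalg.inv(np.array(m["cam_to_world"]))
ValueError: time passes only in moves, steps and waits
```

```bash
python3 - <<'E'
s=open('h.py').read()
s=s.replace('def ray(','_C={}\ndef CM(c):\n    if c not in _C:\n        m=manip.camera_model(c);_C[c]=(np.array(m["intrinsics"]),np.array(m["cam_to_world"]))\n    return _C[c]\ndef ray(',1)
s=s.replace('m=manip.camera_model(cam);K=np.array(m["intrinsics"]);T=np.array(m["cam_to_world"])','K,T=CM(cam)')
s=s.replace('m=manip.camera_model(cam);K=np.array(m["intrinsics"]);T=np.linalg.inv(np.array(m["cam_to_world"]))\n    p=K@(T[:3,:3]@np.array(P)+T[:3,3]);return p[:2]/p[2]',
'K,T=CM(cam);p=K@(T[:3,:3].T@(np.array(P)-T[:3,3]));return p[:2]/p[2]')
open('h.py','w').write(s)
E
cat > est.py <<'E'
from h import *
np.set_printoptions(precision=4,suppress=True)
manip.read_camera("scene");manip.read_camera("top")
g={c:manip.outline_of(c,"grinder") for c in("scene","top")}
L={c:manip.outline_of(c,"lid") for c in("scene","top")}
s=g["scene"][0]["pixels"].astype(float)
print("grinder",fit([("scene",s)],GR,[.487,-.155,-.15]))
for c in L:
  for d in L[c]:
    print(c,d["p"],d["extent"])
    u=proj(c,[.419,.225,.02]);e=d["extent"]
    if e[0]<u[0]<e[2] and e[1]<u[1]<e[3]:
        for y in(.1,.8,-.6,1.5): print("lid",fit([(c,d["pixels"].astype(float))],LID,[.419,.225,y]))
E
python3 est.py
python3 - <<'E'
from h import *
for k in [(183,177),(226,101)]: print(at_z("scene",(170+k[0]/4.38,190+k[1]/4.38),.045))
E
```

```text
grinder (array([ 0.5054, -0.1471, -0.2338]), np.float64(0.11370371208179697))
scene 0.85 [205.9, 210.4, 230.4, 232.7]
lid (array([ 0.4349,  0.2215, -0.0443]), np.float64(0.18002858452660242))
lid (array([0.4354, 0.2216, 0.5731]), np.float64(0.19443070181638267))
lid (array([ 0.4346,  0.2215, -0.5483]), np.float64(0.16998053519128264))
lid (array([0.4345, 0.2205, 2.5542]), np.float64(0.17045216996137247))
scene 0.75 [175.0, 141.3, 197.3, 160.1]
scene 0.67 [148.8, 174.7, 175.2, 192.5]
scene 0.29 [275.8, 234.8, 359.0, 318.7]
[0.38465237 0.19241014 0.045     ]
[0.45621666 0.22667503 0.045     ]
```

```bash
cat > ov.py <<'E'
from h import *
def overlay(cam,im,items,roi,f,out):
    x0,y0,x1,y1=roi
    a=cv2.resize(im[y0:y1,x0:x1],None,fx=f,fy=f,interpolation=cv2.INTER_CUBIC)
    for parts,p,z in items:
        for P in parts:
            q=np.array([proj(cam,t) for t in tf(P,p,z)]);q=((q-[x0,y0])+.5)*f
            cv2.polylines(a,[cv2.convexHull(np.round(q).astype(np.int32))],True,(0,0,255),1)
    return a
E
python3 - <<'E'
from ov import *
im=cv2.imread("pics/scene0.png")
a=overlay("scene",im,[(LID,[.4347,.221,.35],0)],(190,195,245,245),7,0)
b=overlay("scene",im,[(GR,[.5054,-.1471,-.2338],0)],(265,225,365,325),4,0)
h=400;c=np.zeros((h,a.shape[1]+b.shape[1],3),np.uint8);c[:a.shape[0],:a.shape[1]]=a;c[:400,a.shape[1]:]=b
cv2.imwrite("pics/ov1.png",c)
print(at_z("scene",(170+183/4.38,190+177/4.38),.021),at_z("scene",(170+226/4.38,190+101/4.38),.05))
E
```

```text
[0.39475918 0.20890056 0.021     ] [0.45378367 0.22308276 0.05      ]
```

View pics/ov1.png

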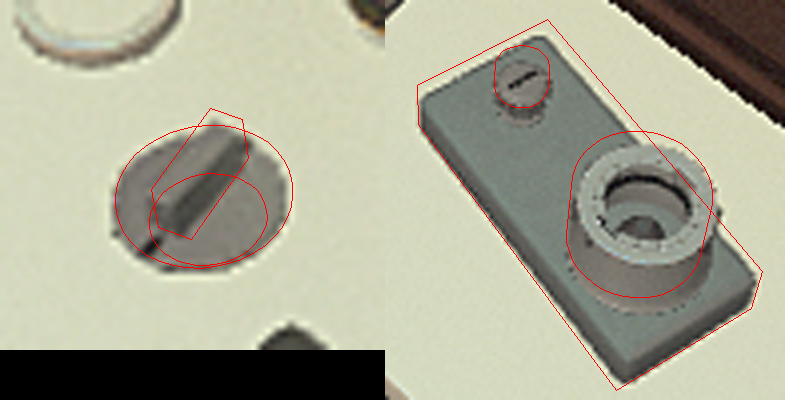

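```bash
cat >> h.py <<'E'
def seg(im,uv,roi,th=150):
    x0,y0,x1,y1=[int(v) for v in roi]
    g=cv2.cvtColor(im,cv2.COLOR_BGR2GRAY);m=np.zeros_like(g);m[y0:y1,x0:x1]=(g[y0:y1,x0:x1]<th)
    m=cv2.morphologyEx(m,cv2.MORPH_CLOSE,np.ones((3,3),np.uint8))
    n,l=cv2.connectedComponents(m,connectivity=4);k=(l==l[int(uv[1]),int(uv[0])]).astype(np.uint8)
    cs,_=cv2.findContours(k,cv2.RETR_EXTERNAL,cv2.CHAIN_APPROX_NONE);return cv2.drawContours(np.zeros_like(k),cs,-1,1,-1).astype(float)
E
python3 - <<'E'
from ov import *
im=cv2.imread("pics/scene0.png")
g=cv2.cvtColor(im,cv2.COLOR_BGR2GRAY);print(g[222,205:238],g[300,265:350:4])
mg=seg(im,(300,265),(265,225,365,325));ml=seg(im,(220,225),(200,203,238,238));print(mg.sum(),ml.sum())
pg,fg=fit([("scene",mg)],GR,[.487,-.155,-.15]);print(pg,fg)
best=min((fit([("scene",ml)],LID,[.425,.215,y]) for y in(.1,.4,.7)),key=lambda t:t[1]);print(best)
a=overlay("scene",im,[(LID,best[0],0)],(190,195,245,245),7,0)
b=overlay("scene",im,[(GR,pg,0)],(265,225,365,325),4,0)
h=400;c=np.zeros((h,a.shape[1]+b.shape[1],3),np.uint8);c[:a.shape[0],:a.shape[1]]=a;c[:400,a.shape[1]:]=b
cv2.imwrite("pics/ov2.png",c)
E
```

```text
[213 127 112 120 126 122 135 123 126 124 121  94  66  75  73  77  96 136
 134 132 131 135 131 134 125 128 221 212 211 210 208 211 207] [214 216 213 214 211 215 213 210 213 211 221  80 118 125 136 124 120 111
 112 126 123 107]
2943.0 398.0
[ 0.50397375 -0.14665729 -0.23405089] 0.2938972808528766
(array([ 0.43042545,  0.21949889, -0.17012771]), np.float64(0.09716088892067287))
```

View pics/ov2.png

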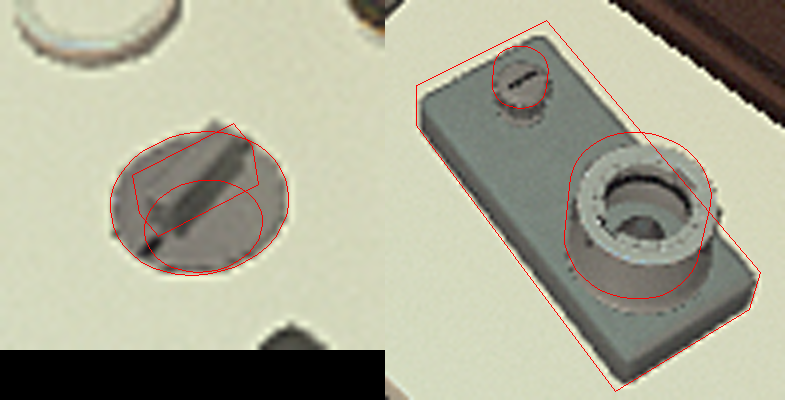

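The masks don't fit well. I'll use keypoints read from the picture instead, in both cameras.

Run:
```python
from ov import *
np.set_printoptions(precision=4,suppress=True)
f=lambda x,y:(265+(x-385)/4-.5,225+y/4-.5)
C=at_z("scene",f(647,202),.12);Sx=at_z("scene",f(521,77),.094)
print("cup",C,"stop",Sx,np.linalg.norm((C-Sx)[:2]))
P={k:at_z("scene",f(*v),0) for k,v in dict(bot=(625,383),left=(425,130),right=(752,307)).items()};print(P)
print(np.linalg.norm(P["bot"]-P["left"]),np.linalg.norm(P["bot"]-P["right"]))
T={k:at_z("scene",f(*v),.055) for k,v in dict(left=(424,98),far=(549,38)).items()};print(T)
g=lambda x,y:(190+x/7-.5,195+y/7-.5)
print("rib",at_z("scene",g(150,245),.023),"barfar",at_z("scene",g(217,125),.05),at_z("scene",g(247,147),.05),"near",at_z("scene",g(157,208),.05),at_z("scene",g(170,230),.03))
t=cv2.imread("pics/top0.png");a=cv2.resize(t[145:225,295:395],None,fx=7,fy=7,interpolation=cv2.INTER_CUBIC);cv2.imwrite("pics/topg.png",a)
```

```text
cup [ 0.4849 -0.2198  0.12  ] stop [ 0.5174 -0.0705  0.094 ] 0.15283354564126747
{'bot': array([ 0.4213, -0.2672,  0.    ]), 'left': array([ 0.4766, -0.007 ,  0.    ]), 'right': array([ 0.5356, -0.2955, -0.    ])}
0.2660559902137079 0.11771284270937798
{'left': array([ 0.4709, -0.0117,  0.055 ]), 'far': array([ 0.5843, -0.0419,  0.055 ])}
rib [0.3944 0.2126 0.023 ] barfar [0.4532 0.2281 0.05  ] [0.4543 0.2072 0.05  ] near [0.3996 0.2088 0.05  ] [0.404 0.208 0.03 ]
```

View pics/topg.png

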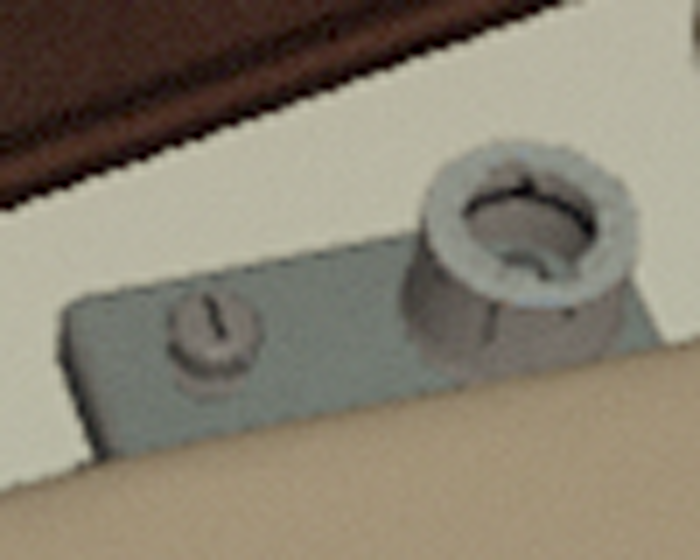

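Run:
```python
from ov import *
np.set_printoptions(precision=4,suppress=True)
C=tri((330,275),(370.4,176.2));Sx=tri((298.5,243.8),(325.2,190.9));print(C,Sx,np.linalg.norm((C-Sx)[:2]),np.arctan2(*(-(Sx-C))[:1],(Sx-C)[1]))
print(at_z("top",(370.4,176.2),.12),at_z("top",(325.2,190.9),.094))
def d(t):
    o=manip.get_obs();R=o["tool_rot"];print("shift tool cm",R.T@(np.array(t)-o["ee_pos"])*100)
d([Sx[0],Sx[1],.25])
```

```text
[ 0.4848 -0.2198  0.1198] [ 0.5148 -0.0716  0.0948] 0.15121627451279998 -0.19971154393852436
[ 0.4844 -0.2196  0.12  ] [ 0.5132 -0.0717  0.094 ]
shift tool cm [-52.6647  51.4569   0.0288]
```

servo_tool:
  rows:
    - [[-3,2.9,0,0,1],[-6,5.8,0,0,1],[-9,8.7,0,0,1],[-11.5,11.2,0,0,1],[-13.2,12.9,0,0,1]]
  grip_force: 30

```text
clock: 1.52
ee_pos: [0.2543, 0.4117, 0.2503]
tool_rot: [[0.277, 0.961, 0.001], [0.961, -0.277, -0.001], [-0.0, 0.001, -1.0]]
contact_force: [0.4, -0.3, 0.1]
width: 1.001
```

servo_tool:
  rows:
    - [[-3,2.9,0,0,1],[-6,5.8,0,0,1],[-9,8.7,0,0,1],[-11.5,11.2,0,0,1],[-13.2,12.9,0,0,1]]

```text
clock: 1.93
ee_pos: [0.3418, 0.2491, 0.2506]
tool_rot: [[0.277, 0.961, 0.001], [0.961, -0.277, -0.0], [0.0, 0.001, -1.0]]
contact_force: [0.6, -0.1, 0.4]
width: 1.003
```

servo_tool:
  rows:
    - [[-3,2.9,0,0,1],[-6,5.8,0,0,1],[-9,8.7,0,0,1],[-11.5,11.2,0,0,1],[-13.2,12.9,0,0,1]]

```text
clock: 2.35
ee_pos: [0.4293, 0.0862, 0.2506]
tool_rot: [[0.278, 0.961, 0.001], [0.961, -0.278, -0.001], [-0.0, 0.001, -1.0]]
contact_force: [0.3, 1.2, -0.2]
width: 0.999
```

servo_tool:
  rows:
    - [[-3,2.9,0,0,1],[-6,5.8,0,0,1],[-9,8.7,0,0,1],[-11.5,11.2,0,0,1],[-13,12.7,0,0,1]]

```text
clock: 2.77
ee_pos: [0.5155, -0.0743, 0.2503]
tool_rot: [[0.278, 0.96, 0.001], [0.96, -0.278, -0.001], [-0.001, 0.001, -1.0]]
contact_force: [0.3, -0.2, 0.5]
width: 1.002
```

```bash
cat > d.py <<'E'
import sys
from h import *
np.set_printoptions(precision=4,suppress=True)
def d(t):
    o=manip.get_obs();R=o["tool_rot"];print("pos",o["ee_pos"],"psi",np.arctan2(R[1,0],R[0,0]),"j",o["joints"],"F",o["contact_force"],"M",o["moment"],"w",o["width"],"t",o["clock"]);print("shift cm",R.T@(np.array(t)-o["ee_pos"])*100)
if __name__=="__main__": d([float(v) for v in sys.argv[1:4]])
E
python3 d.py .5148 -.0712 .086
python3 - <<'E'
from h import *
im=manip.read_camera("top");s=manip.read_camera("scene");cv2.imwrite("pics/top1.png",im);cv2.imwrite("pics/scene1.png",s)
u=proj("top",[.427,.213,.03]);print(u)
x,y=int(u[0]),int(u[1])
a=cv2.resize(im[y-25:y+25,x-25:x+25],(400,400),interpolation=cv2.INTER_CUBIC)
b=cv2.resize(s[195:245,193:243],(400,400),interpolation=cv2.INTER_CUBIC)
cv2.imwrite("pics/lid1.png",np.hstack([a,b]));print(x,y)
E
```

```text
pos [ 0.5155 -0.0743  0.2503] psi 1.2887328366942892 j [-0.2411 -0.0854  1.7073 -0.0008  1.5189 -1.5298] F [ 0.3262 -0.1682  0.5281] M [ 0.0514 -0.0183 -0.0675] w 1.0022111028129028 t 2.7667
shift cm [ 0.2937 -0.1673 16.4271]
[256.39635575 255.93958034]
256 255
```

View pics/lid1.png

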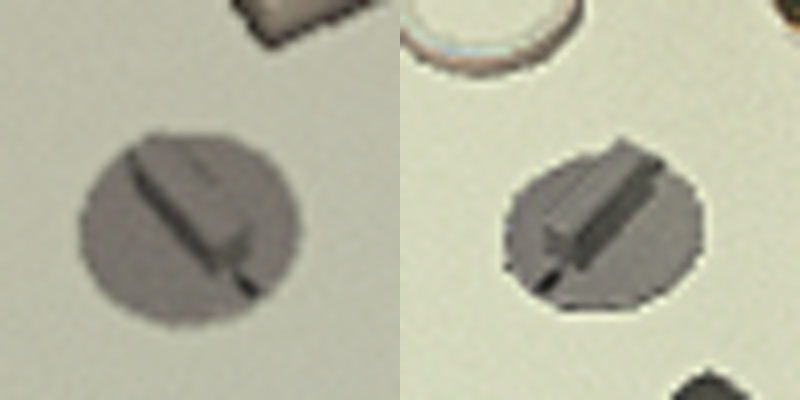

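Run:
```python
from h import *
np.set_printoptions(precision=4,suppress=True)
s=lambda x,y:(193+(x-400)/8-.5,195+y/8-.5)
t=lambda x,y:(231+x/8-.5,230+y/8-.5)
C=tri(s(603,231),t(190,228));r=tri(s(547,283),t(247,287));print(C,at_z("scene",s(603,231),.019),at_z("top",t(190,228),.019));print("rib",r,at_z("scene",s(547,283),.022),at_z("top",t(247,287),.022),(C-r)[:2],np.arctan2((C-r)[1],(C-r)[0]))
# bar lower right long edge at flange level, (z=.021) and top edge
for n,a,b in (("scene near/far bottom",s(580,270),s(655,188)),):
    p,q=at_z("scene",a,.021),at_z("scene",b,.021);print(n,p,q,np.arctan2(*(q-p)[1::-1]))
for n,a,b,z in (("top edge",t(212,272),t(132,178),.021),("top upper",t(215,245),t(130,152),.05)):
    p,q=at_z("top",a,z),at_z("top",b,z);print(n,p,q,np.arctan2(*(q-p)[1::-1]))
p,q=[at_z("scene",s(*a),.05) for a in((575,238),(660,158))];print("scene top edge",p,q,np.arctan2(*(q-p)[1::-1]))
p,q=[at_z("scene",s(*a),.05) for a in((545,232),(622,138))];print("scene top left edge",p,q,np.arctan2(*(q-p)[1::-1]))
```

```text
[0.4299 0.2194 0.0185] [0.4298 0.2191 0.019 ] [0.4295 0.2195 0.019 ]
rib [0.3938 0.2118 0.0227] [0.3937 0.2121 0.022 ] [0.3946 0.2117 0.022 ] [0.0361 0.0076] 0.20702544726759123
scene near/far bottom [0.4083 0.2083 0.021 ] [0.46  0.22  0.021] 0.22258740655597634
top edge [0.407  0.2206 0.021 ] [0.4587 0.2307 0.021 ] 0.19287829421145516
top upper [0.4011 0.221  0.05  ] [0.4526 0.2327 0.05  ] 0.22397432522625246
scene top edge [0.4052 0.2029 0.05  ] [0.4584 0.2109 0.05  ] 0.14826235746536645
scene top left edge [0.3985 0.2142 0.05  ] [0.4544 0.2308 0.05  ] 0.28843528686600994
```

servo_tool:
  rows:
    - [[0.2,-0.1,4,0,1],[0.3,-0.2,8,0,1],[0.3,-0.2,10.5,0,1],[0.3,-0.2,12,0,1],[0.3,-0.2,12,0,1]]

```text
clock: 3.28
ee_pos: [0.5101, -0.066, 0.1258]
tool_rot: [[0.276, 0.961, -0.007], [0.961, -0.276, 0.002], [-0.0, -0.008, -1.0]]
contact_force: [-0.6, 0.0, -0.8]
width: 0.996
```

servo_tool:
  rows:
    - [[0,0,0,0,1],[0,0,0,0,1],[0,0,0,0,1]]

```text
clock: 3.53
ee_pos: [0.5147, -0.0674, 0.1325]
tool_rot: [[0.276, 0.961, 0.003], [0.961, -0.276, -0.001], [0.0, 0.004, -1.0]]
contact_force: [-0.2, -0.7, -0.1]
width: 1.003
```

```bash
python3 d.py .5148 -.0712 .086
```

```text
pos [ 0.5147 -0.0674  0.1325] psi 1.2913268913143887 j [-0.2291 -0.0022  1.8466  0.      1.2936 -1.5204] F [-0.1895 -0.6685 -0.1434] M [0.0365 0.0329 0.0097] w 1.0027440782379515 t 3.5333
shift cm [-0.3599  0.0944  4.6551]
```

servo_tool:
  rows:
    - [[-0.35,0.1,1.5,0,1],[-0.35,0.1,3,0,1],[-0.35,0.1,4.5,0,1],[-0.35,0.1,4.5,0,1],[-0.35,0.1,4.5,0,1]]

```text
clock: 3.95
ee_pos: [0.5135, -0.071, 0.086]
tool_rot: [[0.276, 0.961, 0.0], [0.961, -0.276, 0.0], [0.0, 0.0, -1.0]]
contact_force: [0.2, -0.8, 0.6]
width: 1.001
```

servo_tool:
  rows:
    - [[0,0,0,0,0.6],[0,0,0,0,0.5],[0,0,0,0,0.4],[0,0,0,0,0.4],[0,0,0,0,0.4]]

```text
clock: 4.37
ee_pos: [0.5138, -0.0724, 0.0862]
tool_rot: [[0.276, 0.961, 0.001], [0.961, -0.276, -0.003], [-0.002, 0.002, -1.0]]
contact_force: [-1.9, -7.6, 1.1]
width: 0.474
```

servo_tool:
  rows:
    - [[0,0,0,0,0.35],[0,0,0,0,0.35],[0,0,0,0,0.35],[0,0,0,0,0.35],[0,0,0,0,0.35]]

```text
clock: 4.78
ee_pos: [0.5138, -0.0724, 0.0861]
tool_rot: [[0.277, 0.961, 0.001], [0.961, -0.277, -0.002], [-0.002, 0.002, -1.0]]
contact_force: [-1.5, -7.3, 0.5]
width: 0.477
```

```bash
python3 d.py .5148 -.0712 .086
```

```text
pos [ 0.5138 -0.0724  0.0861] psi 1.2905176129041596 j [-0.2376  0.056   1.879  -0.0021  1.205  -1.5274] F [-1.5077 -7.2926  0.4873] M [-0.8232  0.1074 -0.0099] w 0.4772721621842354 t 4.7833
shift cm [0.1477 0.0652 0.0139]
```

servo_tool:
  rows:
    - [[-0.1,0,0.3,0,0.35],[-0.2,0,0.6,0,0.35],[-0.2,0,0.9,0,0.35],[-0.2,0,1.1,0,0.35],[-0.2,0,1.1,0,0.35]]

```text
clock: 5.2
ee_pos: [0.514, -0.0731, 0.0767]
tool_rot: [[0.276, 0.961, 0.002], [0.961, -0.276, -0.0], [0.0, 0.002, -1.0]]
contact_force: [-7.0, 1.5, 19.8]
width: 0.472
```

servo_tool:
  rows:
    - [[0,0,0,0,0.35],[0,0,0,0,0.35],[0,0,0,0,0.35]]

```text
clock: 5.45
ee_pos: [0.514, -0.073, 0.0766]
tool_rot: [[0.276, 0.961, 0.002], [0.961, -0.276, -0.001], [0.0, 0.002, -1.0]]
contact_force: [-7.0, 1.6, 20.4]
width: 0.48
```

servo_tool:
  rows:
    - [[0,0,0.1,0,0.35],[0,0,0.1,0,0.35],[0,0,0.1,0,0.35]]
  grip_force: 40

```text
clock: 5.7
ee_pos: [0.5141, -0.0731, 0.0764]
tool_rot: [[0.276, 0.961, 0.002], [0.961, -0.276, -0.001], [0.0, 0.002, -1.0]]
contact_force: [-9.9, 2.7, 28.3]
width: 0.476
```

servo_tool:
  rows:
    - [[0,0,-0.1,0,0.35],[0,0,-0.2,0,0.35],[0,0,-0.2,0,0.35],[0,0,-0.2,0,0.35]]

```text
clock: 6.03
ee_pos: [0.5138, -0.073, 0.0769]
tool_rot: [[0.276, 0.961, 0.002], [0.961, -0.276, -0.0], [0.0, 0.002, -1.0]]
contact_force: [-4.1, 1.6, 13.3]
width: 0.474
```

servo_tool:
  rows:
    - [[0,0,0,0,0.7],[0,0,0,0,0.9],[0,0,0,0,0.9],[0,0,0,0,0.9]]

```text
clock: 6.37
ee_pos: [0.5123, -0.0728, 0.0747]
tool_rot: [[0.276, 0.961, -0.001], [0.961, -0.276, 0.0], [-0.0, -0.001, -1.0]]
contact_force: [0.5, 0.0, -0.1]
width: 0.902
```

servo_tool:
  rows:
    - [[0,0,-3,0,1],[0,0,-6,0,1],[0,0,-9,0,1],[0,0,-12,0,1],[0,0,-12,0,1]]

```text
clock: 6.78
ee_pos: [0.5161, -0.0737, 0.2023]
tool_rot: [[0.276, 0.961, 0.01], [0.961, -0.276, -0.002], [0.0, 0.01, -1.0]]
contact_force: [0.9, -0.2, 2.8]
width: 0.998
```

```bash
cat > stopimg.py <<'E'
import sys
from h import *
np.set_printoptions(precision=4,suppress=True)
o=[]
for c in("scene","top"):
    im=manip.read_camera(c);cv2.imwrite(f"pics/{c}_{sys.argv[1]}.png",im)
    u=proj(c,[.514,-.073,.08]);x,y=int(u[0]),int(u[1])
    old=cv2.imread(f"pics/{c}0.png")
    for k in(old,im): o.append(cv2.resize(k[y-15:y+15,x-15:x+15],(300,300),interpolation=cv2.INTER_CUBIC))
    print(c,[(d["uv"],d["p"]) for d in manip.tip_of(c,"stop_top")])
cv2.imwrite(f"pics/stop_{sys.argv[1]}.png",np.vstack([np.hstack(o[:2]),np.hstack(o[2:])]))
E
python3 stopimg.py a
```

```text
scene [([298.4, 246.7], 0.69)]
top [([325.3, 191.4], 0.52)]
```

View pics/stop_a.png

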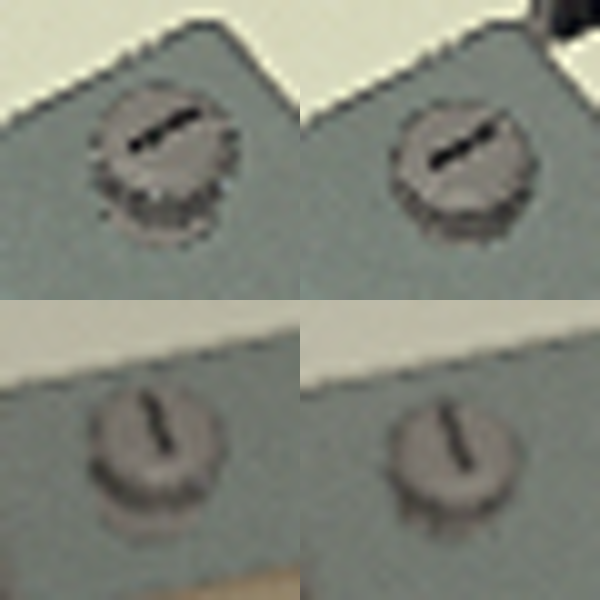

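Pictures: the cap now sits about 2 px lower than at the start, so it's latched down. Next I re-grip it and turn it clockwise.

servo_tool:
  rows:
    - [[0,0,4,0,1],[0,0,8,0,1],[0,0,11,0,1],[0,0,11.8,0,1],[0,0,11.8,0,1]]

```text
clock: 7.4
ee_pos: [0.509, -0.0721, 0.0728]
tool_rot: [[0.276, 0.961, -0.009], [0.961, -0.276, 0.002], [-0.0, -0.009, -1.0]]
contact_force: [-0.5, -0.2, -1.0]
width: 1.001
```

servo_tool:
  rows:
    - [[0,0,0,0,0.6],[0,0,0,0,0.4],[0,0,0,0,0.35],[0,0,0,0,0.35],[0,0,0,0,0.35]]
  grip_force: 30

```text
clock: 7.82
ee_pos: [0.5143, -0.0734, 0.0792]
tool_rot: [[0.276, 0.961, 0.004], [0.961, -0.276, -0.001], [0.0, 0.004, -1.0]]
contact_force: [1.8, -1.0, 1.8]
width: 0.474
```

servo_tool:
  rows:
    - [[0,0,0,4,0.35],[0,0,0,8,0.35],[0,0,0,12,0.35],[0,0,0,16,0.35],[0,0,0,20,0.35]]

```text
clock: 8.23
ee_pos: [0.5145, -0.073, 0.0789]
tool_rot: [[0.591, 0.807, 0.004], [0.807, -0.591, -0.0], [0.002, 0.003, -1.0]]
contact_force: [3.7, 0.9, 2.5]
width: 0.479
```

servo_tool:
  rows:
    - [[0,0,0,4,0.35],[0,0,0,8,0.35],[0,0,0,12,0.35],[0,0,0,17,0.35],[0,0,0,17,0.35]]

```text
clock: 8.65
ee_pos: [0.5148, -0.0727, 0.079]
tool_rot: [[0.802, 0.597, 0.005], [0.597, -0.802, 0.0], [0.004, 0.003, -1.0]]
contact_force: [4.4, 2.0, 2.3]
width: 0.476
```

```bash
python3 d.py .514 -.073 .077
```

```text
pos [ 0.5148 -0.0727  0.079 ] psi 0.6397857302464793 j [-0.2398  0.0657  1.8833  0.0012  1.1883 -0.88  ] F [4.4391 1.9765 2.31  ] M [ 0.4079 -0.7059 -0.0501] w 0.4756731026980435 t 8.65
shift cm [-0.0788 -0.0234  0.2041]
```

Turned 0.65 rad. Next: release, rise and look.

servo_tool:
  rows:
    - [[0,0,0,0,0.7],[0,0,0,0,0.95],[0,0,0,0,0.95],[0,0,0,0,0.95]]

```text
clock: 8.98
ee_pos: [0.5124, -0.073, 0.0771]
tool_rot: [[0.799, 0.602, -0.001], [0.602, -0.799, -0.0], [-0.001, -0.0, -1.0]]
contact_force: [-0.2, -0.8, -0.2]
width: 0.949
```

servo_tool:
  rows:
    - [[0,0,-2,0,1],[0,0,-5,0,1],[0,0,-9,0,1],[0,0,-12,0,1],[0,0,-14,0,1]]

```text
clock: 9.4
ee_pos: [0.5137, -0.0733, 0.2211]
tool_rot: [[0.799, 0.602, 0.004], [0.602, -0.799, -0.001], [0.002, 0.003, -1.0]]
contact_force: [0.5, -0.5, -0.6]
width: 1.003
```

```bash
python3 stopimg.py b; python3 d.py .4298 .2193 .22
```

```text
scene [([298.0, 240.9], 0.47), ([248.4, 193.4], 0.33)]
top [([325.9, 191.2], 0.55)]
pos [ 0.5129 -0.0731  0.2176] psi 0.6453208828879777 j [-0.2405 -0.0755  1.7578 -0.0001  1.4584 -0.8858] F [-0.9389  0.096  -1.7404] M [-0.0346 -0.0527 -0.0215] w 1.0019825122919161 t 9.6
shift cm [ 10.9454 -28.3578  -0.2599]
```

View pics/stop_b.png

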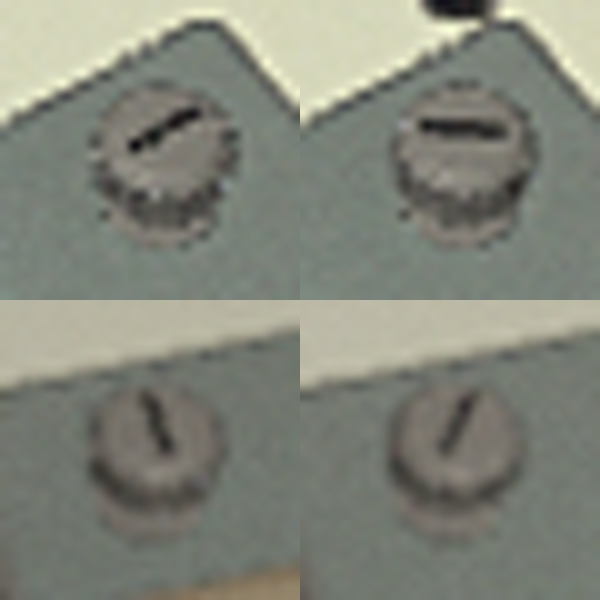

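Popped up with the bar turned, so the reset worked. Now to the lid.

servo_tool:
  rows:
    - [[1.2,-3,0,0,1],[2.6,-6.8,0,0,1],[4,-10.4,0,0,1],[5,-13,0,0,1],[5.5,-14.2,0,0,1]]

```text
clock: 10.02
ee_pos: [0.4689, 0.0764, 0.215]
tool_rot: [[0.798, 0.603, -0.004], [0.603, -0.798, 0.001], [-0.003, -0.003, -1.0]]
contact_force: [0.4, -0.3, 0.0]
width: 1.001
```

servo_tool:
  rows:
    - [[1.4,-3.6,0,0,1],[2.8,-7.2,0,0,1],[4.2,-10.8,0,0,1],[5,-13,0,0,1],[5.4,-14.2,0,0,1]]

```text
clock: 10.43
ee_pos: [0.4268, 0.2218, 0.215]
tool_rot: [[0.797, 0.603, -0.004], [0.603, -0.797, -0.001], [-0.003, -0.002, -1.0]]
contact_force: [-0.1, -0.0, -0.1]
width: 1.004
```

servo_tool:
  rows:
    - [[0,0,0,-6.5,1],[0,0,0,-13,1],[0,0,0,-20,1],[0,0,0,-26.5,1],[0,0,0,-33,1]]

```text
clock: 10.85
ee_pos: [0.4278, 0.2191, 0.2149]
tool_rot: [[0.337, 0.942, -0.004], [0.942, -0.337, -0.002], [-0.003, -0.003, -1.0]]
contact_force: [-0.0, -0.8, 0.1]
width: 1.0
```

servo_tool:
  rows:
    - [[0,0,0,-7,1],[0,0,0,-14,1],[0,0,0,-21,1],[0,0,0,-28,1],[0,0,0,-32,1]]

```text
clock: 11.27
ee_pos: [0.4279, 0.219, 0.2149]
tool_rot: [[-0.214, 0.977, -0.004], [0.977, 0.214, -0.001], [-0.001, -0.004, -1.0]]
contact_force: [-0.1, -0.3, 0.3]
width: 1.002
```

servo_tool:
  rows:
    - [[0,0,3,0,0.8],[0,0,6,0,0.7],[0,0,8.5,0,0.7],[0,0,10,0,0.7],[0,0,10,0,0.7]]

```text
clock: 11.68
ee_pos: [0.4248, 0.2178, 0.1111]
tool_rot: [[-0.207, 0.978, -0.01], [0.978, 0.207, -0.004], [-0.002, -0.011, -1.0]]
contact_force: [-0.7, -0.2, -1.2]
width: 0.704
```

servo_tool:
  rows:
    - [[0,0,0,0,0.7],[0,0,0,0,0.7],[0,0,0,0,0.7]]

```text
clock: 11.93
ee_pos: [0.4299, 0.2198, 0.1186]
tool_rot: [[-0.207, 0.978, 0.002], [0.978, 0.207, 0.001], [0.0, 0.002, -1.0]]
contact_force: [0.1, -0.7, 0.4]
width: 0.702
```

```bash
python3 d.py .4298 .2193 .043
```

```text
pos [0.4299 0.2198 0.1186] psi 1.7797005855843997 j [ 0.3664 -0.0853  1.9543 -0.      1.2707 -1.4133] F [ 0.0889 -0.6912  0.4365] M [0.0248 0.0446 0.0233] w 0.7019656005590142 t 11.9333
shift cm [-0.0498 -0.0349  7.5589]
```

servo_tool:
  rows:
    - [[0,0,2,0,0.7],[0,0,4,0,0.7],[0,0,5.5,0,0.7],[0,0,6.5,0,0.7],[0,0,7,0,0.7]]

```text
clock: 12.35
ee_pos: [0.429, 0.2195, 0.0468]
tool_rot: [[-0.207, 0.978, -0.0], [0.978, 0.207, -0.0], [-0.0, -0.0, -1.0]]
contact_force: [-0.2, -0.0, -0.2]
width: 0.7
```

servo_tool:
  rows:
    - [[0,0,0.2,0,0.7],[0,0,0.4,0,0.7],[0,0,0.4,0,0.5],[0,0,0.4,0,0.35],[0,0,0.4,0,0.3]]

```text
clock: 12.77
ee_pos: [0.4297, 0.2198, 0.0441]
tool_rot: [[-0.207, 0.978, 0.001], [0.978, 0.207, 0.0], [0.0, 0.001, -1.0]]
contact_force: [0.6, -0.1, 0.4]
width: 0.304
```

servo_tool:
  rows:
    - [[0,0,0,0,0.2],[0,0,0,0,0.1],[0,0,0,0,0.1],[0,0,0,0,0.1],[0,0,0,0,0.1]]
  grip_force: 40

```text
clock: 13.18
ee_pos: [0.4296, 0.2197, 0.0441]
tool_rot: [[-0.207, 0.978, 0.001], [0.978, 0.207, 0.0], [0.0, 0.001, -1.0]]
contact_force: [-0.1, -0.8, 5.6]
width: 0.207
```

servo_tool:
  rows:
    - [[0,0,0,0,0.1],[0,0,0,0,0.1],[0,0,0,0,0.1]]
  grip_force: 60

```text
clock: 13.43
ee_pos: [0.4297, 0.2198, 0.0441]
tool_rot: [[-0.207, 0.978, 0.001], [0.978, 0.207, 0.001], [0.0, 0.001, -1.0]]
contact_force: [-1.7, -0.5, 6.2]
width: 0.196
```

```bash
python3 d.py .4298 .2193 .043
```

```text
pos [0.4297 0.2198 0.0441] psi 1.7796357839680605 j [ 0.3665  0.0233  1.9997  0.      1.1173 -1.4132] F [-1.7098 -0.5289  6.2376] M [-0.1541  0.1612  0.0408] w 0.1957891322697822 t 13.4333
shift cm [-0.0483 -0.0014  0.1106]
```

servo_tool:
  rows:
    - [[0,0,-1,0,0.1],[0,0,-4,0,0.1],[0,0,-8,0,0.1],[0,0,-12,0,0.1],[0,0,-15.6,0,0.1]]

```text
clock: 13.85
ee_pos: [0.4286, 0.2193, 0.2018]
tool_rot: [[-0.207, 0.978, 0.0], [0.978, 0.207, 0.0], [0.0, 0.0, -1.0]]
contact_force: [-0.0, -0.1, -0.3]
width: 0.198
```

servo_tool:
  rows:
    - [[-2.5,-0.2,-0.5,0,0.1],[-5.5,-0.5,-1,0,0.1],[-9,-0.8,-1,0,0.1],[-12.5,-1,-1,0,0.1],[-15,-1.3,-1,0,0.1]]

```text
clock: 14.27
ee_pos: [0.4474, 0.0678, 0.2099]
tool_rot: [[-0.207, 0.978, 0.001], [0.978, 0.207, -0.001], [-0.001, 0.0, -1.0]]
contact_force: [0.9, -0.6, -1.3]
width: 0.201
```

servo_tool:
  rows:
    - [[-3,-0.3,0,0,0.1],[-6,-0.5,0,0,0.1],[-9,-0.8,0,0,0.1],[-12,-1,0,0,0.1],[-15,-1.3,0,0,0.1]]

```text
clock: 14.68
ee_pos: [0.4656, -0.0808, 0.2097]
tool_rot: [[-0.207, 0.978, 0.0], [0.978, 0.207, 0.0], [0.0, 0.0, -1.0]]
contact_force: [0.1, -0.2, -0.8]
width: 0.198
```

servo_tool:
  rows:
    - [[-3,-0.3,0,0,0.1],[-6,-0.5,0,0,0.1],[-9,-0.8,0,0,0.1],[-12,-1,0,0,0.1],[-14.2,-1.15,0,0,0.1]]

```text
clock: 15.1
ee_pos: [0.4837, -0.2229, 0.2096]
tool_rot: [[-0.206, 0.978, -0.0], [0.978, 0.206, -0.0], [-0.0, -0.0, -1.0]]
contact_force: [0.8, 1.3, -0.2]
width: 0.194
```

servo_tool:
  rows:
    - [[0,0,1,5,0.1],[0,0,2,11,0.1],[0,0,2.5,17,0.1],[0,0,3,22,0.1],[0,0,3,23.7,0.1]]

```text
clock: 15.52
ee_pos: [0.483, -0.2202, 0.178]
tool_rot: [[0.209, 0.978, -0.002], [0.978, -0.209, 0.001], [0.001, -0.003, -1.0]]
contact_force: [-0.2, -0.4, -2.4]
width: 0.198
```

servo_tool:
  rows:
    - [[0,0,0,0,0.1],[0,0,0,0,0.1],[0,0,0,0,0.1],[0,0,0,0,0.1]]

```text
clock: 15.85
ee_pos: [0.4842, -0.2207, 0.1797]
tool_rot: [[0.202, 0.979, 0.0], [0.979, -0.202, -0.0], [-0.0, 0.001, -1.0]]
contact_force: [0.3, -0.2, -0.8]
width: 0.197
```

```bash
python3 d.py .4846 -.2208 .18
cat > lid.py <<'E'
import sys
from h import *
o=[]
for c in("scene","top"):
    im=manip.read_camera(c);cv2.imwrite(f"pics/{c}_{sys.argv[1]}.png",im)
    u=proj(c,[.4848,-.2198,.12]);x,y=int(u[0]),int(u[1]);print(c,x,y)
    o.append(cv2.resize(im[y-32:y+32,x-25:x+25],(400,512),interpolation=cv2.INTER_CUBIC))
cv2.imwrite(f"pics/lid_{sys.argv[1]}.png",np.hstack(o))
E
python3 lid.py c
```

```text
pos [ 0.4842 -0.2207  0.1797] psi 1.3670761374311615 j [-0.524  -0.0092  1.7637 -0.      1.3865 -1.8911] F [ 0.2533 -0.2227 -0.8048] M [-0.0338  0.0675 -0.006 ] w 0.19669292277011147 t 15.85
shift cm [-0.0012  0.0434 -0.0271]
scene 329 275
top 370 176
```

View pics/lid_c.png

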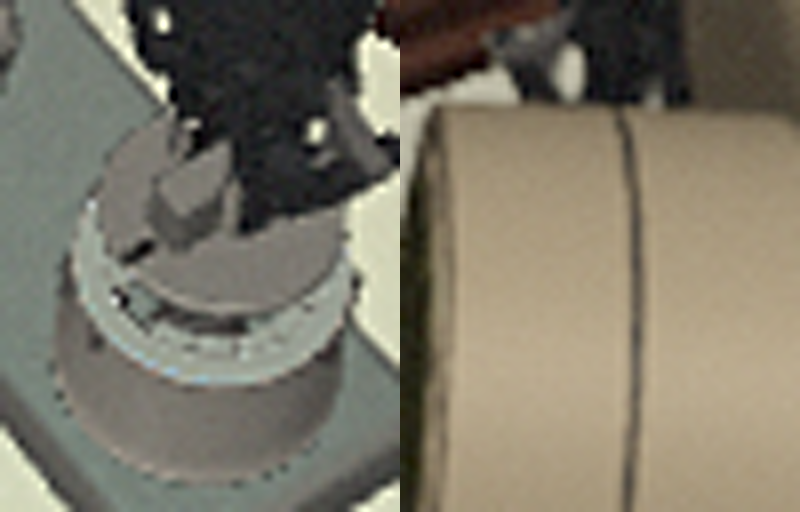

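Run:
```python
from h import *
np.set_printoptions(precision=1,suppress=True)
f=lambda P:(proj("scene",P)-[304,243]+.5)*8
def ext(c,r,z):
    q=np.array([f(p) for p in circ(r,z,c,200)]);return q.min(0),q.max(0)
print("flange bot",ext((.4842,-.2207),.043,.1517),"flange top",ext((.4842,-.2207),.043,.1567))
for c in((.4848,-.2198),(.4846,-.2208)):print("rim",ext(c,.05,.12))
C=np.array([.4846,-.2205])
for y in(-.26,-.205,-.15):
    d=-np.array([np.cos(y),np.sin(y)]);print(y,"slot out",f([*(C+.0365*d),.12]),"rim edge",f([*(C+.05*d),.12]),f([*(C+.05*d),.105]),"rib",f([*(np.array([.4842,-.2207])+.035*d),.157]))
```

```text
flange bot (array([ 97. , 110.4]), array([346.6, 321.9])) flange top (array([ 98. , 102.3]), array([348.4, 314.1]))
rim (array([ 69.9, 141.9]), array([354.1, 385.3]))
rim (array([ 71.6, 143.8]), array([356. , 387.4]))
-0.26 slot out [127.3 307.3] rim edge [ 95.2 324.4] [ 92.2 346.8] rib [139.1 249.3]
-0.205 slot out [130.7 311.6] rim edge [ 99.8 330.3] [ 96.7 352.6] rib [142.5 253.4]
-0.15 slot out [134.3 315.7] rim edge [104.8 335.9] [101.6 358.2] rib [146.1 257.4]
```

The scene view agrees with the model. Rim extent is 72–357 (model 71.6–356), flange 100–347 (model 98–348), and the bar points at the slot near (130,310). Lowering.

servo_tool:
  rows:
    - [[0,0,0.5,0,0.1],[0,0,1,0,0.1],[0,0,1.4,0,0.1],[0,0,1.8,0,0.1],[0,0,1.9,0,0.1]]

```text
clock: 16.37
ee_pos: [0.4839, -0.2205, 0.1593]
tool_rot: [[0.203, 0.979, -0.0], [0.979, -0.203, 0.0], [0.0, -0.001, -1.0]]
contact_force: [1.2, 0.1, 0.4]
width: 0.196
```

servo_tool:
  rows:
    - [[0,0,0.2,0,0.1],[0,0,0.4,0,0.1],[0,0,0.6,0,0.1],[0,0,0.6,0,0.1],[0,0,0.6,0,0.1]]

```text
clock: 16.78
ee_pos: [0.4839, -0.2206, 0.1541]
tool_rot: [[0.203, 0.979, -0.0], [0.979, -0.203, 0.0], [0.0, -0.0, -1.0]]
contact_force: [-1.2, 0.2, -0.1]
width: 0.196
```

servo_tool:
  rows:
    - [[0,0,0.2,0,0.1],[0,0,0.4,0,0.1],[0,0,0.5,0,0.1],[0,0,0.6,0,0.1],[0,0,0.6,0,0.1]]

```text
clock: 17.2
ee_pos: [0.484, -0.2206, 0.1481]
tool_rot: [[0.203, 0.979, -0.0], [0.979, -0.203, 0.0], [0.0, -0.0, -1.0]]
contact_force: [0.8, 1.0, -1.9]
width: 0.194
```

```bash
python3 d.py .4846 -.2208 .148
```

```text
pos [ 0.484  -0.2206  0.1481] psi 1.3660832080583307 j [-0.5241  0.0197  1.7946 -0.      1.3275 -1.8902] F [ 0.8154  1.0419 -1.8867] M [-0.0199 -0.0143 -0.0541] w 0.19364592533536762 t 17.2
shift cm [-0.0058  0.0669  0.008 ]
```

servo_tool:
  rows:
    - [[0,0,0.1,0,0.1],[0,0,0.15,0,0.1],[0,0,0.15,0,0.1],[0,0,0.15,0,0.1]]

```text
clock: 17.53
ee_pos: [0.4841, -0.2207, 0.1479]
tool_rot: [[0.203, 0.979, 0.0], [0.979, -0.203, -0.0], [-0.0, 0.0, -1.0]]
contact_force: [-4.3, 3.4, 6.9]
width: 0.202
```

```bash
python3 d.py .4846 -.2208 .148
```

```text
pos [ 0.4841 -0.2207  0.1479] psi 1.3661494815760031 j [-0.524   0.0198  1.7948 -0.0001  1.3266 -1.8902] F [-4.3237  3.4116  6.8733] M [0.3654 0.6715 0.009 ] w 0.2021097041802899 t 17.5333
shift cm [-0.0012  0.047  -0.0059]
```

servo_tool:
  rows:
    - [[0,0,-0.05,3,0.1],[0,0,-0.05,7,0.1],[0,0,-0.05,11,0.1],[0,0,-0.05,15,0.1],[0,0,-0.05,19,0.1]]

```text
clock: 17.95
ee_pos: [0.4846, -0.2206, 0.148]
tool_rot: [[0.514, 0.858, 0.001], [0.858, -0.514, -0.0], [0.0, 0.001, -1.0]]
contact_force: [0.9, 1.5, 2.1]
width: 0.197
```

```bash
python3 d.py .4846 -.2208 .148
```

```text
pos [ 0.4846 -0.2206  0.148 ] psi 1.0312942225896757 j [-0.5238  0.02    1.7946  0.0005  1.3258 -1.5552] F [0.9487 1.4555 2.0998] M [ 0.1836 -0.0826  0.18  ] w 0.1972421632821062 t 17.95
shift cm [-0.0174  0.0123 -0.0041]
```

servo_tool:
  rows:
    - [[0,0,0,4,0.1],[0,0,0,8,0.1],[0,0,0,12,0.1],[0,0,0,16,0.1],[0,0,0,18,0.1]]

```text
clock: 18.37
ee_pos: [0.4846, -0.2206, 0.1479]
tool_rot: [[0.754, 0.657, 0.001], [0.657, -0.754, -0.0], [0.001, 0.001, -1.0]]
contact_force: [0.8, 1.9, 2.0]
width: 0.194
```

servo_tool:
  rows:
    - [[0,0,0,0,0.1],[0,0,0,0,0.1]]

```text
clock: 18.53
ee_pos: [0.4845, -0.2206, 0.1479]
tool_rot: [[0.751, 0.661, 0.001], [0.661, -0.751, -0.0], [0.001, 0.001, -1.0]]
contact_force: [-0.1, 3.4, 4.1]
width: 0.195
```

```bash
python3 d.py .4846 -.2208 .148; python3 lid.py d
python3 - <<'E'
from h import *
for c in("scene","top"): print(c,[(d["uv"],d["p"]) for d in manip.tip_of(c,"pulse_mark")])
E
```

```text
pos [ 0.4845 -0.2206  0.1479] psi 0.7217448548146511 j [-0.5238  0.02    1.7946  0.0005  1.3259 -1.2457] F [-0.0837  3.4436  4.1008] M [ 0.3814 -0.0514  0.0447] w 0.19532773861118125 t 18.5333
shift cm [-0.0096  0.021  -0.0059]
scene 329 275
top 370 176
scene [([347.8, 278.6], 0.66), ([298.2, 246.2], 0.33)]
top [([346.7, 205.8], 0.62)]
```

View pics/lid_d.png

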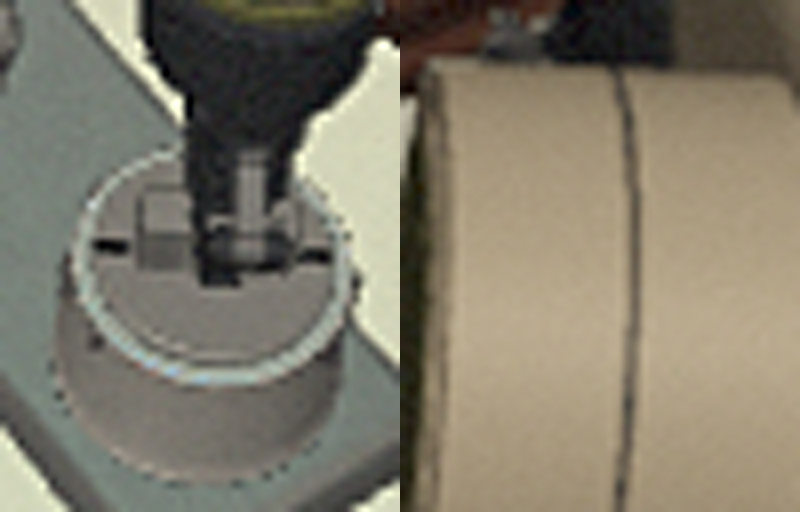

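Run:
```python
from h import *
np.set_printoptions(precision=3,suppress=True)
C=np.array([.4846,-.2207])
def cyl(cam,uv,r=.0505):
    o,d=ray(cam,uv);a=d[:2]@d[:2];b=2*d[:2]@(o[:2]-C);c=(o[:2]-C)@(o[:2]-C)-r*r
    t=(-b-np.sqrt(b*b-4*a*c))/(2*a);p=o+t*d;return np.arctan2(p[1]-C[1],p[0]-C[0]),p[2]
t=lambda x,y:(295+x/7-.5,145+y/7-.5); s=lambda x,y:(304+x/8-.5,243+y/8-.5)
for n,uv in dict(tall_hi=(496,308),tall_lo=(487,338),short=(570,315)).items():
    a,z=cyl("top",t(*uv));print(n,a,z,"g if pulse",a-np.pi+.68,"g if entry",a-np.pi)
for n,uv in dict(entry=(95,340),lock=(335,352)).items():
    a,z=cyl("scene",s(*uv));print(n,a,z,"g entry",a-np.pi,"g lock",a+1.28)
p,q=at_z("scene",s(110,246),.1255),at_z("scene",s(315,256),.1255);print("lid yaw",np.arctan2(q[1]-p[1],q[0]-p[0]),(p+q)/2)
im=cv2.imread("pics/top0.png");cv2.imwrite("pics/tall.png",cv2.resize(im[160:205,348:393],(720,600),interpolation=cv2.INTER_LANCZOS4))
```

```text
tall_hi 2.256394501023677 0.11323310449609147 g if pulse -0.20519815256611607 g if entry -0.8851981525661161
tall_lo 2.235380120880325 0.09089720945725155 g if pulse -0.22621253270946806 g if entry -0.9062125327094681
short 2.9321146555456687 0.11188214660999596 g if pulse 0.4705220019558757 g if entry -0.20947799804412437
entry 2.9076387401776578 0.11214146886619525 g entry -0.23395391341213534 g lock 4.187638740177658
lock -1.4017066042469426 0.10758342396553355 g entry -4.543299257836736 g lock -0.12170660424694257
lid yaw -0.8498132717512029 [ 0.485 -0.219  0.125]
```

View pics/tall.png

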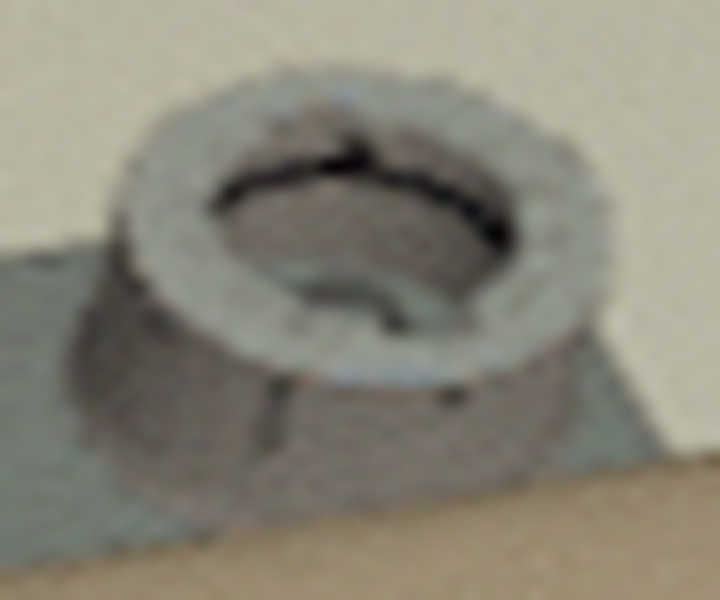

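The tall pulse mark lies at 2.25 rad, so the bar should be at about -0.895. It is at -0.85, so I turn it another 2.7° clockwise.

servo_tool:
  rows:
    - [[0,0,0,1.5,0.1],[0,0,0,2.6,0.1],[0,0,0,2.6,0.1],[0,0,0,2.6,0.1],[0,0,0,2.6,0.1]]

```text
clock: 19.15
ee_pos: [0.4846, -0.2208, 0.1479]
tool_rot: [[0.78, 0.625, 0.001], [0.625, -0.78, -0.0], [0.001, 0.001, -1.0]]
contact_force: [2.6, 2.6, 5.8]
width: 0.2
```

```bash
python3 d.py .4846 -.2208 .148; python3 lid.py e
python3 - <<'E'
import cv2,numpy as np
a=cv2.imread("pics/lid_e.png")[:,:400];b=cv2.imread("pics/scene_e.png")
cv2.imwrite("pics/fin.png",np.hstack([a,cv2.resize(b[120:330,160:360],(400,512))]))
E
```

```text
pos [ 0.4846 -0.2208  0.1479] psi 0.6755707449061457 j [-0.524   0.0201  1.7945  0.0003  1.3255 -1.1996] F [2.6201 2.5566 5.8338] M [ 0.3969 -0.3126  0.083 ] w 0.19977144699729854 t 19.15
shift cm [-0.0047  0.0011 -0.0077]
scene 329 275
top 370 176
```

Run:
```python
from h import *
def ribs(n):
    g=cv2.cvtColor(cv2.imread(f"pics/scene_{n}.png"),cv2.COLOR_BGR2GRAY).astype(float);o=[]
    for x,y in((317.2,273.2),(342.9,274.5)):
        xs,ys=np.meshgrid(np.arange(int(x)-3,int(x)+4),np.arange(int(y)-4,int(y)+5));w=np.clip(75-g[ys,xs],0,None);o.append(at_z("scene",((xs*w).sum()/w.sum(),(ys*w).sum()/w.sum()),.1255))
    d=o[1]-o[0];return np.arctan2(d[1],d[0])
print(ribs("d"),ribs("e"))
manip.close_job()
```

```text
-0.8450575657797493 -0.885826438361605
the job is handed in; nothing more can be done
```

The whole job was done in the order asked and handed in at about 19 s. The arm still grips the lid at the pulse mark.

- **Stop:** I gripped the cap and pushed it down to its end stop, with about 28 N measured. After letting go, the picture showed it latched down. I re-gripped it and turned it clockwise 0.65 rad. The next pictures showed the cap popped back up with its bar turned.
- **Lid:** It went into the slots without touching and seated at a tool height of 0.1479 m, against 0.148 m expected. I then twisted it clockwise about 0.69 rad. The tool angle puts the bar at -0.895 rad and the last camera reading says -0.886. The pulse mark itself measured about -0.896. That works out to about 0.6 on the interlock, well short of the lock. The lid is held with 60 N grip and about 6 N down.

**Checks that failed or disagreed:**
- The networks' grinder outline fitted poorly, so I used points read from the two pictures instead.
- A rough reading of one lock mark put the grinder's yaw at -0.12, against about -0.21 from the other marks. I ignored it.
- The last picture could not be viewed because the limit of 12 was reached, so the final lid check was numeric only.
- I did not check the bystanders in a closing picture. The arm did not go near them.

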